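# Latch a carving panel into the holding jig

### The arm

A 6-joint arm with a two-finger parallel gripper is mounted at the origin on a cart in front of the work surface, level with it; the furniture and walls round the work are solid. World frame = base frame: x ahead of the robot, y to its left, z up, the work surface at z = 0. Lengths are in mm, angles in rad, forces in N, time in s.
With the tool pointing down it reaches from about 200 to 875 mm from the base axis. Payload 3.4 kg.
Tool frame: the origin (TCP) lies midway between the tips of the shut fingers; the grasp point (between the pads) lies 19 mm behind it; z points along the fingers, y is the line along which they close (so a half turn about z gives the same grasp; the last joint's range is limited). The gripper opens to 94 mm and grips with 3 to 60 N. Pads are 16 mm wide; open, the fingers measure 119 mm over their backs; the gripper's body (75 mm by 177 mm) begins 78 mm behind the grasp point.
Start: joints at [1.185, 0.276, 1.505, -0, 1.361, -0.121], TCP at [150.503, 554.99, 205.493] pointing down, gripper open.
Joint ranges: [-2.89, 2.89], [-0.75, 2.08], [0.22, 2.7], [-1.18, 4.32], [0.11, 2.71], [-2.7, 2.7]. Speed limits (rad/s): [2.57, 2.57, 3.14, 3.14, 3.14, 3.14].

### API

Orientations are given as a unit quaternion [x, y, z, w].
In Python, from cell import telemetry, cams, job gives the robot as it stands. The module is installed in compiled form; this text tells all that it offers.
- The arm moves only by the shell command python3 -m inch 'ROWS' [OPENING] [FORCE]. ROWS is a JSON object with one list for each field, all of the same length, 1 to 10, a row being the entries at one place: dx, dy, dz (the shift in shares of 600 mm (1.0 is 600 mm)), rx, ry, rz (a rotation vector in fractions of the full range, 1 being 2 pi rad); each row is the pose to reach, as a shift and turn from the pose commanded when the command began, along the tool's axes at that moment; what a row does not reach only later rows make up. A row lasts 1/8 s, in which the tool goes at most 62.5 mm and 0.188 rad, less where a joint would pass 70% of its speed; a pose out of reach is approached as far as the arm can. OPENING is the finger opening in mm, set as the command begins (- or left out keeps the last). The fingers move at their own pace and stop on an object; FORCE is the grip in N (left out, the last holds). Time passes only in rows, so rows that do not move let the fingers close. It prints the time, the measured TCP pose, the force, the opening and the grip force at its end. Shift and turn numbers lie between -1 and 1, and a call with a number outside is refused. Input that does not fit is refused with a message, and nothing moves.
- telemetry.sense(): the state, without advancing time (a new reading comes with each control period).
- cams.grab_frame(name): name is "scene" or "top"; returns a dict with "color" (480x640x3 uint8, red, green, blue), "range_z" (480x640 float32, mm along the optical axis (not along the pixel's ray), 0 where there is no reading), "vfov" (degrees; the focal length in pixels is half the picture's height over the tangent of half this angle, whatever the lens; pixels are square), "cx", "cy" (the principal point, pixels), "k1" (the pictures are not rectified: a ray, as slopes to the right and down, at radius r is drawn at 1 + k1 r^2 times it, then the intrinsics apply), "world_to_cam" (4x4, takes a point from world to camera coordinates). Camera axes: x right, y down, z forward; pixel columns grow to the right and rows downward; lengths in mm; the calibration is good to about 2 mm. A picture is of the moment at which its call begins.
- job.sign_off(): hands the job in; it is judged then, once.
The state is a dict: "t": time; "q": joint angles; "joint_vel": joint speeds; "joint_efforts": joint torques, N m; "ee_pos": TCP position; "ee_rot": TCP orientation; "wrist_force": force on the tool from outside, world axes, zero at the start; "moment": the same for the moment, N m; "grip_width": finger opening in mm; "finger_force": force on a finger pad.
Only numpy, scipy, OpenCV 4.12 (cv2) and the standard library are available. Lean on these libraries where they do the work, as an engineer would, in place of code of your own. Each camera call takes 0.05 s, during which the arm holds its last target. There are 200 camera calls.

### The job

Put the small rosette panel into the carver's holding jig, rosette up: tuck one end under the undercut back cleat, then press the other end down until the panel lies flat on the bed and the sprung bolt has snapped over its edge. Then take hold of the panel and tug its latch end up firmly against the bolt to make sure it is caught (press it in again if it comes free), and leave it lying flat and latched, with the other tools left where they are.

Things in the scene. Friction and masses are not known exactly. Their poses are not given: they have to be found in the camera images.
- panel: Loose limewood panel, 92 (x) x 60 (y) x 12 mm (z), about 60 g, with a low carved rosette, 41 mm across, at most 2 mm proud, in the middle of its upper face; both ends alike. Origin at the centre of its underside. It starts flat on the bench, rosette up; grip it across the 60 mm at its middle.
- panel_end_a (a point): Middle of the lower edge of the panel's end at -46 mm of its x axis.
- panel_end_b (a point): Middle of the lower edge of the panel's other end, +46 mm of its x axis.
- jig: Wooden holding jig, fixed. Origin on the bench top straight under the seat's centre; x axis from the latch post (worker's side) to the back cleat, z up. Base board 170 x 108 mm, top at z = 12 mm. Panel ends rest on two cross battens 84 mm wide (x -44 to -20 and +20 to +47 mm); between them only a 42 mm wide spine, so fingers can pass there beside the panel. All lengths here are in the jig's frame.
- seat (a point): Centre of the jig's bed, z = 34 mm; axes as the jig's. A seated panel's origin lies here, its 92 mm along x. Four round-topped 8 mm dowel pins, 7.5 mm high over the bed, at x = -32 and +32, y = -36 and +36 mm from here, leave the panel 2 mm to spare at each side.
- cleat_tip (a point): Lower edge of the back cleat's lip, mid-width, x = +34 mm, z = 56.5 mm (22.5 over the bed): the lip overhangs a seated panel's last 12 mm. Its underside slopes down to z = 48.5 mm (14.5 over the bed) at x = +43 mm, flat from there to the back stop at x = +47 mm. Cleat 84 mm wide, 70 mm high, ends at x = +68 mm.
- post_top (a point): Top inner edge of the latch post, mid-width, x = -48.5 mm, z = 72 mm (38 over the bed). Post 46 mm wide, x = -72 to -48.5 mm; behind it a brass pull knob. Post and lip let the panel in only end first with its latch end raised at least 22 degrees (28 to 30 passes easily, upper far corner up to the back stop); then it swings down about its far end.
- latch_bolt (a joint): Slide of the sprung latch bolt, in m: 0 = fully out, up to 0.008 as it is pushed back (to -x of the jig). Its spring pushes it out with 2 N at 0 and 4 N at 5 mm. Lowered, the panel's latch end comes to rest on the bolt's bevel; pressing it down past the bevel takes roughly 6 to 15 N, then the bolt springs out over it. No upward pull on the panel draws it back.
- bolt_nose (a point): Lower tip of the steel nose of the bolt, 18 mm wide. Out, its tip is at x = -41 mm, 5 mm over the seated panel's end; flat underside at z = 48.5 mm, 2.5 mm above a seated panel, so that a latched panel can be lifted about 2.5 mm and no more; bevel rising at 60 degrees from the tip into the post at about z = 61 mm.
- gouge: Bystander: carving gouge with a pale wooden handle, 192 mm long and 24 mm thick, lying loose on the front of the bench between the jig and the panel. Origin under its middle.
- offcut: Bystander: plain planed pine offcut without a rosette, 62 x 96 x 17 mm, lying loose at the left. Not the panel. Origin at the centre of its underside.
- gauge: Bystander: wooden marking gauge, 200 mm long, 58 x 54 mm at its block, loose at the right. Origin under its middle.
- plane: Bystander: small wooden block plane, 135 mm long, 46 mm wide, 85 mm high, loose at the left. Origin under its middle.
- mallet: Bystander: dark wooden mallet, 301 mm long, 65 mm thick, loose at the far right. Origin under its middle.

How it is judged (in metres and radians):
On the way, in this order (a step that is already met when the one before it is completed fails the run):
1. the panel lies flat on the bed of the jig, one end under the back cleat, and the bolt has sprung out over the other end (horizontal distance between panel and seat below 0.005 m and z of panel in the frame of seat below 0.001 m and angle between panel's own z axis and vertical below 0.02 rad and value of joint latch_bolt below 0.0015 m), for 0.1 s.
2. the panel's latch end is lifted more than 1.3 mm off the bed by the fingers, against the bolt, the panel pulling on the jig with more than 2.5 N, and the bolt stays out and holds it (contact force between panel and jig above 2.5 N and ((x of panel_end_a in the frame of seat below -0.03 m and z of panel_end_a in the frame of seat above 0.0013 m) or (x of panel_end_b in the frame of seat below -0.03 m and z of panel_end_b in the frame of seat above 0.0013 m)) and contact force between the fingers and panel above 1 N and value of joint latch_bolt below 0.0015 m and horizontal distance between panel and seat below 0.006 m).
At the end, for the whole second after the job is handed in: The panel lies rosette up in the jig at rest: its centre within 5 mm of the seat's centre, its underside less than 1 mm above the bed, its face within about 1 degree of level, and the latch bolt out (less than 1.5 mm drawn back) over its edge (all of step 1 and linear speed of panel below 0.01 m/s); the robot touches nothing.
It fails at once if the gouge, the pine offcut, the marking gauge, the block plane or the mallet is shifted by more than 3 cm (distance of any of gouge, offcut, gauge, plane, mallet from where it was at the start of the episode above 0.03 m).
It also fails if it takes over 58 s, if anything falls off the work surface, if the arm or the gripper's body presses on something with over 40 N, if the wrist force passes 120 N, or if a joint passes its speed limit or range.

## Working session

There is one attempt and no reset: what is moved stays moved. The work goes in short steps, Python scripts to look and compute and a shell command to move; the robot and the scene stay as the last step left them, time stands still between calls to the robot, and variables do not carry over. Pictures are saved under pics/ and viewed, at most 10 in all, crops included, and the job is handed in when it is done.

```bash
mkdir -p pics; cat > h.py <<'E'
import numpy as np, cv2
from cell import telemetry, cams, job
def cloud(f):
    h,w=f["range_z"].shape; F=h/2/np.tan(np.radians(f["vfov"])/2)
    K=np.array([[F,0,f["cx"]],[0,F,f["cy"]],[0,0,1.]])
    v,u=np.mgrid[:h,:w]
    p=cv2.undistortPoints(np.stack([u,v],-1).reshape(-1,1,2).astype(np.float64),K,np.array([f["k1"],0,0,0,0.])).reshape(h,w,2)
    z=f["range_z"].astype(float); P=np.stack([p[...,0]*z,p[...,1]*z,z],-1)
    T=np.linalg.inv(f["world_to_cam"]); W=P@T[:3,:3].T+T[:3,3]; W[z==0]=np.nan
    return W
E
python3 - <<'E'
from h import *
for n in("top","scene"):
    f=cams.grab_frame(n); cv2.imwrite(f"pics/{n}0.png",f["color"][...,::-1]); np.save(n+"0.npy",cloud(f))
    print(n,f["vfov"],f["k1"],np.linalg.inv(f["world_to_cam"])[:3].round(2).tolist())
print(telemetry.sense())
E
```

```text
top 47.29175925180426 -0.011014482362155931 [[-0.01, -0.99, 0.17, 237.5], [-1.0, 0.02, 0.02, -132.81], [-0.02, -0.17, -0.98, 1706.54]]
scene 43.836167818243936 -0.04670083999495693 [[-0.87, 0.27, -0.41, 1348.28], [0.49, 0.5, -0.71, 1329.98], [0.01, -0.82, -0.57, 1224.31]]
{'t': 0.1, 'q': array([ 1.18503312e+00,  2.76467675e-01,  1.50596941e+00, -1.30553314e-05,
        1.36068527e+00, -1.21013556e-01]), 'joint_vel': array([ 1.04307708e-03, -5.56507293e-05, -3.45213374e-03,  4.12827586e-04,
        6.05827712e-05, -1.25126161e-03]), 'joint_efforts': array([ 2.85179849e-03, -4.05455875e+01, -2.37781531e+01,  7.03098066e-02,
        2.99409684e-02, -3.13903843e-05]), 'ee_pos': array([150.29004516, 554.50206361, 204.74257143]), 'ee_rot': array([ 1.31987168e-01,  9.91251130e-01, -7.42024550e-04, -1.85556886e-04]), 'wrist_force': array([-0.56319334,  0.97659565,  0.26707298]), 'moment': array([-0.00299258,  0.02817689,  0.00042223]), 'finger_force': 0.0, 'grip_width': 94.19620842639299}
```

View pics/top0.png

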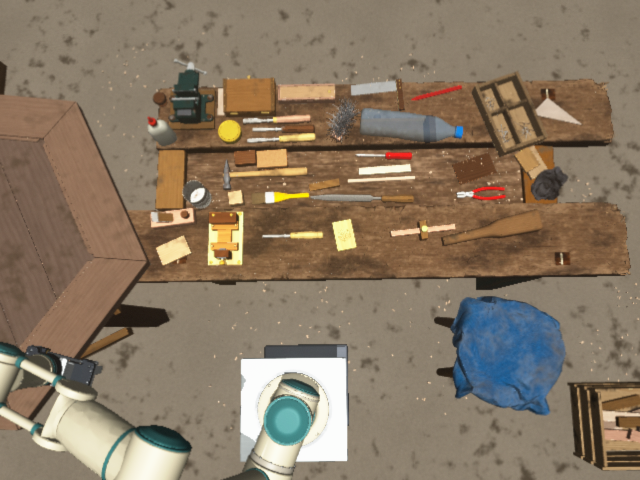

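View pics/scene0.png

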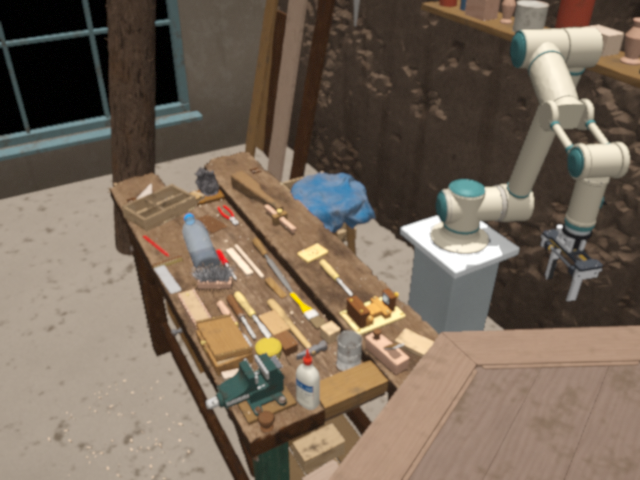

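The top view shows the jig at about (225,238), with the cleat at the upper side and the knob below. The panel is at (344,235) and the gouge at (292,235). The scene view shows the jig at (370,312) and the panel at (313,253). Next I'll measure both.

```bash
python3 - <<'E'
from h import *
a=cv2.imread("pics/top0.png"); b=cv2.imread("pics/scene0.png")
r=lambda i,s:cv2.resize(i,None,fx=s,fy=s,interpolation=cv2.INTER_CUBIC)
A=r(a[200:280,195:255],6); B=r(a[205:265,320:370],6); C=r(b[280:340,335:410],5)
B=cv2.copyMakeBorder(B,0,480-B.shape[0],0,0,cv2.BORDER_CONSTANT)
cv2.imwrite("pics/c1.png",np.hstack([A,B])); 
D=b[235:335,290:410]; cv2.imwrite("pics/c2.png",r(D,6))
W=np.load("top0.npy")
np.set_printoptions(linewidth=250)
print("panel z");print(W[215:256:3,326:364:3,2].round(0))
print("jig z");print(W[206:272:3,204:250:2,2].round(0))
for p in[(235,344),(235,292),(238,225)]:print(p,W[p].round(1))
E
```

```text
panel z
[[ -4.   3.   6.  -7.   5.  -0.  -1.   7.  -2.  nan  -2.  -7.   2.]
 [ -9.  -2.   2.   1.  -1.  -1.   1.  -1.   5.  -4.   1.  -6.  -3.]
 [  4.   3.  -8.   3.  20.  12.  20.   7.   9.  -3.  -5.   0.   5.]
 [  5.   6.  12.  17.  14.  12.  16.  13.  12.  -4.  -1.  -2.   5.]
 [ -4.   5.  -1.  13.   7.  14.  15.  12.  13.  -9.  -5.  -1.   9.]
 [ -2.  -5.   1.  17.   7.   3.  18.   4.  14.   5.   1.  -3.   3.]
 [  0.  -7.  -3.  16.   6.  11.  11.  15.  11.  12.  -2.  -4.   0.]
 [  1.  -4.  -0.  14.  14.   9.   5.  15.   2.  11.  -4.   0.   6.]
 [ -1.  -3.  -4.   9.  12.  nan  12.  17.  13.  11.  -5.  -4.   7.]
 [ -4.  -7.   2.   1.  17.   9.   8.  10.  17.   3.   4.  -2.   8.]
 [  6.   3.   3.   5.  12.  10.  11.  13.  19.  20.  -3.  -7.   0.]
 [  0.   3.   4.   6.  11.  10.  12.   6.  11.   1.   3.  -1. -10.]
 [ -7.  -6.   0.  -6.   3.   7.  -0.  -3.  -1.  -4.   0.  -1.  -5.]
 [ -2.  -8.   3.  -2.   1.   0.   7.  -0.   4.   2.   3.   3.   3.]]
jig z
[[-36. -48. -45. -50. -48. -55. -47. -45. -52. -47. -44. -40. -44. -52. -45. -53. -35. -53. -47. -48. -41. -47. -43.]
 [  0.  -1.   3
[... 1874 characters left out ...]
[ -1.  -2.  10.  17.  12.  11.  67.  72.  63.  61.  70.  67.  58.  42.   8.   6.  16.  12.  14.   4.  -1.  -0.   1.]
 [ -6.  -5.  10.  16.  10.  15.  14.   9.   9.  57.  14.  12.  12.  11.  13.   9.   9.  12.   8.   7.  -2.  -7.  -0.]
 [ 13.  -1.   7.  17.  18.  12.  14.   9.  62.  61.  63.  11.   4.  24.  16.  13.   8.  21.  10.   9.  -2.   9.  -1.]
 [ -1.  -1.  11.   3.   1.   2.  -3.  -0.  -4.   1.  -0.  -7.  -6.  -3.   2.   0. -11.  -5.   4.  -5.  -4.   5.  -9.]
 [  7.   6.  -4.  -1.   9.  -0.  -6.   1.  -3.  -0.  -4.   6.  -8.   3.   2.  -6.  -3.  -6. -12.  -3.  -4.  -2.  -6.]]
(235, 344) [ 527.9 -163.1    8.4]
(235, 292) [ 5.285e+02 -4.000e-01  1.990e+01]
(238, 225) [520.5 207.8  30.3]
```

View pics/c1.png

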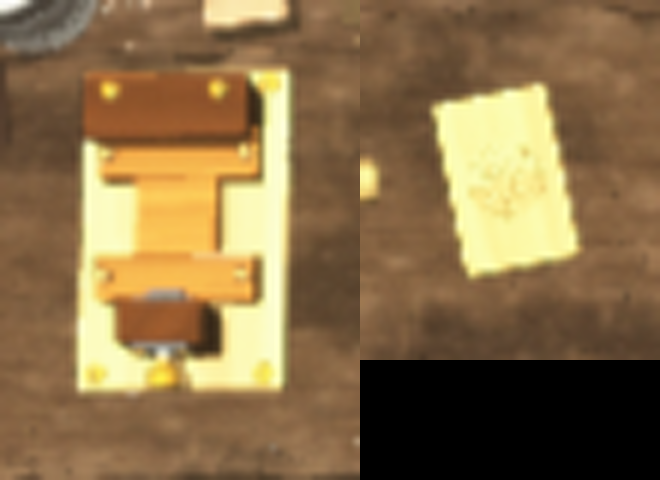

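View pics/c2.png

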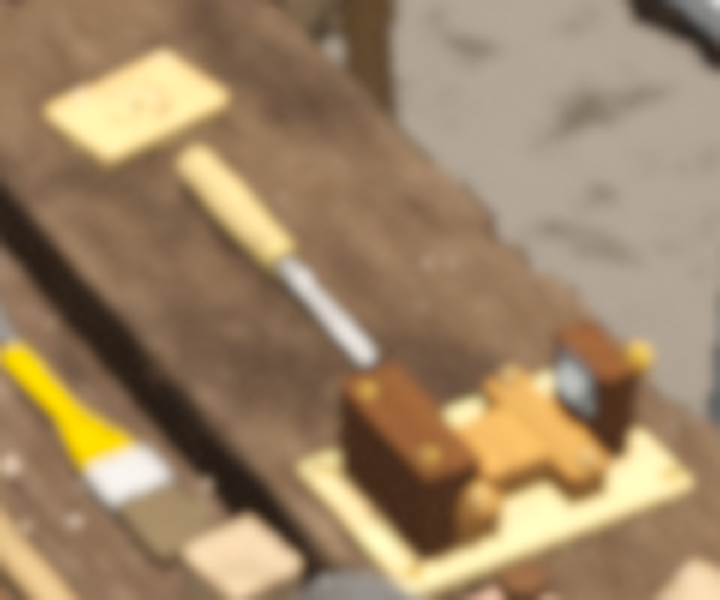

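```bash
cat > fit.py <<'E'
from h import *
from scipy.optimize import least_squares
F={n:cams.grab_frame(n) for n in("top","scene")}
def proj(f,P):
    h=f["color"].shape[0];Fc=h/2/np.tan(np.radians(f["vfov"])/2);T=f["world_to_cam"]
    K=np.array([[Fc,0,f["cx"]],[0,Fc,f["cy"]],[0,0,1.]])
    return cv2.projectPoints(np.asarray(P,float),cv2.Rodrigues(T[:3,:3])[0],T[:3,3],K,np.array([f["k1"],0,0,0,0.]))[0].reshape(-1,2)
def pose(P,x):
    c,s=np.cos(x[2]),np.sin(x[2]);P=np.asarray(P,float)
    return np.c_[P[:,0]*c-P[:,1]*s+x[0],P[:,0]*s+P[:,1]*c+x[1],P[:,2]]
def px(uv,o,s):return (np.asarray(uv,float)+.5)/s-.5+np.array(o)
E
python3 - <<'E'
from fit import *
# name: jig xyz, top crop uv ; B=base x offset
top=[((68,42,70),(85,72)),((34,42,70),(85,136)),((34,-42,70),(248,138)),((68,-42,70),(250,72)),
((-48.5,23,72),(117,297)),((-20,42,34),(97,257)),((-20,-42,34),(258,258)),((-44,42,34),(97,300)),((-44,-42,34),(256,301)),
((20,42,34),(102,180)),((20,-42,34),(258,180)),((0,21,34),(136,215)),((0,-21,34),(218,215)),
((32,36,41.5),(107,153)),((32,-36,41.5),(243,152)),((-32,36,41.5),(105,275)),((-32,-36,41.5),(240,273))]
tb=[((-85,54,12),(78,390)),((-85,-54,12),(285,389)),((85,-54,12),(291,70))]
sc=[((68,-42,70),(342,382)),((34,-42,70),(388,360)),((34,42,70),(472,462)),((68,42,70),(428,487))]
sb=[((85,-54,12),(300,463)),((85,54,12),(418,590)),((-85,54,12),(692,478))]
def res(x,cs):
    r=[]
    for n,A,Bp,o in cs:
        P=[p for p,_ in A]+[(p[0]+x[3],p[1],p[2]) for p,_ in Bp]
        uv=px([u for _,u in A+Bp],o,6)
        r.append((proj(F[n],pose(P,x))-uv))
    return np.vstack(r).ravel()
T=("top",top,tb,(195,200));S=("scene",sc,sb,(290,235))
for cs in([T],[S],[T,S]):
    q=least_squares(res,[520,208,0,0],args=(cs,),loss="soft_l1",x_scale=[1,1,.01,1]);print(q.x.round(3));
    if len(cs)==2 or cs[0] is T:print(q.fun.reshape(-1,2).round(1).tolist())
# panel
for n,o in(("top",(320,205)),("scene",(290,235))):
    uv={"top":[(432,103),(545,84),(579,250),(470,277)],"scene":[(45,108),(165,48),(230,97),(110,162)]}[n]
    uv=np.array(uv,float)
    if n=="top":uv[:,0]-=360
    uv=px(uv,o,6)
    # refine corners
    g=cv2.cvtColor(F[n]["color"],cv2.COLOR_RGB2GRAY)
    uvr=cv2.cornerSubPix(g,uv.astype(np.float32).reshape(-1,1,2),(4,4),(-1,-1),(3,50,.01)).reshape(-1,2)
    print("refine",(uvr-uv).round(1).tolist())
    C=[(46,30,12),(46,-30,12),(-46,-30,12),(-46,30,12)]
    if n=="scene": C=[(46,-30,12),(-46,-30,12),(-46,30,12),(46,30,12)]
    for U in(uv,uvr):
        q=least_squares(lambda x:(proj(F[n],pose(C,x))-U).ravel(),[528,-163,.17],x_scale=[1,1,.01]);print(n,q.x.round(3),q.fun.round(1))
E
```

```text
[ 5.27487e+02  2.09551e+02 -1.00000e-02 -2.95300e+00]
[[0.2, 0.3], [-0.2, 0.5], [-0.0, -0.0], [-0.1, 0.1], [-0.4, 0.2], [-0.2, -0.4], [-0.1, -0.7], [-0.4, 0.1], [0.1, -0.2], [-0.6, -0.2], [0.3, -0.4], [0.3, 0.2], [0.0, 0.1], [0.1, 0.0], [0.5, 0.0], [-0.2, 0.0], [0.5, 0.3], [0.0, 0.0], [-0.0, 0.1], [0.2, -0.1]]
[ 5.25457e+02  2.11894e+02  9.00000e-03 -7.35200e+00]
[ 5.27298e+02  2.10004e+02 -2.00000e-03 -5.91100e+00]
[[-0.2, 0.4], [-0.5, 0.6], [-0.3, -0.1], [-0.4, 0.0], [-0.4, 0.4], [-0.3, -0.2], [-0.2, -0.8], [-0.5, 0.3], [0.1, -0.3], [-0.8, -0.1], [0.1, -0.4], [0.1, 0.3], [-0.1, 0.1], [-0.1, 0.2], [0.3, 0.0], [-0.3, 0.2], [0.4, 0.2], [0.1, 1.2], [0.0, 0.9], [-0.1, 0.8], [-2.4, 0.0], [-0.5, 0.2], [0.7, -0.8], [-1.7, -1.2], [-1.1, -0.0], [-2.0, 0.1], [-0.7, 0.2]]
refine [[0.1, 0.3], [-0.1, -0.1], [0.1, 0.2], [-0.4, -0.3]]
top [ 5.29650e+02 -1.63019e+02  1.89000e-01] [ 0.1  0.3 -0.1 -0.3  0.3  0.3 -0.3 -0.3]
top [ 5.29599e+02 -1.62711e+02  1.85000e-01] [-0.1 -0.   0.  -0.1  0.1  0.2 -0.  -0. ]
refine [[-0.4, 0.2], [0.1, 0.0], [0.3, -0.2], [-0.1, 0.0]]
scene [ 5.22672e+02 -1.60352e+02  1.96000e-01] [-0.1  0.3 -0.1  0.7  0.2 -0.   0.  -0.9]
scene [ 5.22840e+02 -1.60344e+02  1.96000e-01] [ 0.3  0.1 -0.2  0.7 -0.2  0.2  0.1 -0.9]
```

```bash
cat > plan.py <<'E'
import sys
from h import *
from scipy.spatial.transform import Rotation as R
def plan(p,yaw,pitch=0,name=""):
    """panel-like frame yaw about z, pitch raises -x end (rad); tool y along frame y, z along frame -z"""
    s=telemetry.sense(); R0=R.from_quat(s["ee_rot"])
    M=R.from_euler("z",yaw)*R.from_euler("y",pitch)*R.from_matrix([[-1,0,0],[0,1,0],[0,0,-1]])
    d=R0.inv().apply(np.array(p)-s["ee_pos"]); r=(R0.inv()*M).as_rotvec()
    print(name,d.round(1),r.round(4))
E
python3 - <<'E'
from plan import *
plan((529.6,-162.8,80),.187,0,"over panel")
E
```

```text
over panel [-553.8 -593.1  125.5] [-1.000e-03 -4.000e-04 -4.518e-01]
```

The rows are not in the units I measure in: shifts go in shares of 600 mm and turns go in shares of 2 pi rad. I convert before sending: -593 mm is -0.9883, -554 mm is -0.9233, -0.452 rad is -0.0719.

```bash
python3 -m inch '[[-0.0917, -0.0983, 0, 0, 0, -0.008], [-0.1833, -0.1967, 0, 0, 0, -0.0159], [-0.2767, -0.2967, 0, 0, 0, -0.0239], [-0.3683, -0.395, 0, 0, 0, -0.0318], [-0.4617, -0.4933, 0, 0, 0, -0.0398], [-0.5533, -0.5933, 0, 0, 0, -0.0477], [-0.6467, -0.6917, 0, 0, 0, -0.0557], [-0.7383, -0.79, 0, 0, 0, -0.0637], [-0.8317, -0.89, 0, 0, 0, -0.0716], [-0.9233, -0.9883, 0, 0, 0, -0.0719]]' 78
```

```text
refused: ROWS must be an object with one list for each field. Nothing was moved.
```

The error is about the shape of the input: an object with one list for each field. Fixing that and sending the same move.

```bash
python3 -m inch '{"dx": [-0.0917, -0.1833, -0.2767, -0.3683, -0.4617, -0.5533, -0.6467, -0.7383, -0.8317, -0.9233], "dy": [-0.0983, -0.1967, -0.2967, -0.395, -0.4933, -0.5933, -0.6917, -0.79, -0.89, -0.9883], "dz": [0, 0, 0, 0, 0, 0, 0, 0, 0, 0], "rx": [0, 0, 0, 0, 0, 0, 0, 0, 0, 0], "ry": [0, 0, 0, 0, 0, 0, 0, 0, 0, 0], "rz": [-0.008, -0.0159, -0.0239, -0.0318, -0.0398, -0.0477, -0.0557, -0.0637, -0.0716, -0.0719]}' 78 && python3 -m inch '{"dx": [0, 0, 0], "dy": [0, 0, 0], "dz": [0, 0, 0], "rx": [0, 0, 0], "ry": [0, 0, 0], "rz": [0, 0, 0]}'; python3 - <<'E'
from plan import *
plan((529.6,-162.8,60),.187,0,"over panel")
E
```

```text
t: 1.45
ee_pos: [443.4, 0.6, 205.6]
ee_rot: [-0.093, 0.996, 0.0, 0.0]
wrist_force: [1.4, -0.1, -0.6]
grip_width: 78.1
finger_force: 0.0
t: 1.82
ee_pos: [441.9, 3.9, 205.4]
ee_rot: [-0.094, 0.996, 0.0, -0.0]
wrist_force: [-0.4, 0.5, -0.8]
grip_width: 78.2
finger_force: 0.0
over panel [ -54.8 -180.3  145.2] [ 0.0007 -0.0004  0.0021]
```

```bash
python3 -m inch '{"dx": [-0.025, -0.0467, -0.07, -0.0917, -0.0917, -0.0917, -0.0917, -0.0917], "dy": [-0.08, -0.1533, -0.2267, -0.3, -0.3, -0.3, -0.3, -0.3], "dz": [0.0167, 0.05, 0.1, 0.15, 0.2333, 0.2417, 0.2417, 0.2417], "rx": [0, 0, 0, 0, 0, 0, 0, 0], "ry": [0, 0, 0, 0, 0, 0, 0, 0], "rz": [0, 0, 0, 0, 0, 0, 0, 0]}' 78; python3 - <<'E'
from plan import *
plan((529.6,-162.8,2),.187,0,"at panel")
for n in("top","scene"):
    f=cams.grab_frame(n);i=f["color"][205:265,310:380] if n=="top" else f["color"][205:290,270:350]
    cv2.imwrite("pics/a_%s.png"%n,cv2.resize(i,(480,480))[...,::-1])
cv2.imwrite("pics/a.png",np.hstack([cv2.imread("pics/a_%s.png"%n) for n in("top","scene")])[:, :800])
E
```

```text
t: 2.82
ee_pos: [531.7, -163.7, 62.7]
ee_rot: [-0.094, 0.996, -0.001, 0.002]
wrist_force: [0.3, -0.5, 0.4]
grip_width: 77.9
finger_force: 0.0
at panel [ 2.1  1.4 60.7] [-0.0022  0.0033  0.0018]
```

View pics/a.png

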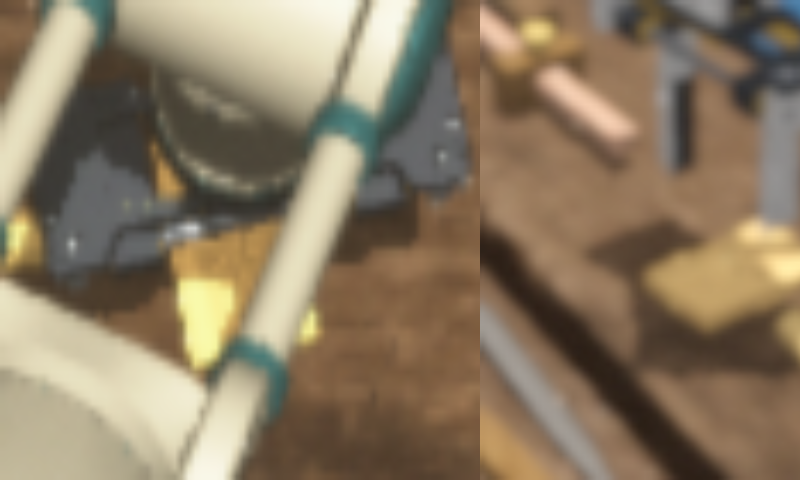

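The gripper is over the panel. In the left half the panel's near end shows at (210,310) below the gripper, and the gouge end is at (20,235), clear of the fingers. I'll descend now.

Scaled: 58 mm is 0.0967, 54 mm is 0.09.

```bash
python3 -m inch '{"dx": [0.0017, 0.0017, 0.0017, 0.0017, 0.0017, 0.0017], "dy": [0.0017, 0.0017, 0.0017, 0.0017, 0.0017, 0.0017], "dz": [0.0417, 0.075, 0.09, 0.0967, 0.0967, 0.0967], "rx": [0, 0, 0, 0, 0, 0], "ry": [0, 0, 0, 0, 0, 0], "rz": [0, 0, 0, 0, 0, 0]}' 78; python3 - <<'E'
from plan import *
plan((529.6,-162.8,2),.187,0,"at panel")
E
```

```text
t: 3.68
ee_pos: [529.7, -163.5, 3.1]
ee_rot: [-0.093, 0.996, -0.0, 0.001]
wrist_force: [0.2, 0.4, -0.6]
grip_width: 77.9
finger_force: 0.0
at panel [0.  0.7 1.1] [-0.0007  0.0012  0.0002]
```

Scaled: 1 mm is 0.0017.

```bash
python3 -m inch '{"dx": [0, 0, 0, 0, 0, 0], "dy": [0, 0, 0, 0, 0, 0], "dz": [0.0017, 0.0017, 0.0017, 0.0017, 0.0017, 0.0017], "rx": [0, 0, 0, 0, 0, 0], "ry": [0, 0, 0, 0, 0, 0], "rz": [0, 0, 0, 0, 0, 0]}' 50 40; python3 -m inch '{"dx": [0, 0, 0, 0, 0, 0, 0], "dy": [0, 0, 0, 0, 0, 0, 0], "dz": [-0.025, -0.05, -0.1, -0.1667, -0.2333, -0.2333, -0.2333], "rx": [0, 0, 0, 0, 0, 0, 0], "ry": [0, 0, 0, 0, 0, 0, 0], "rz": [0, 0, 0, 0, 0, 0, 0]}'; python3 - <<'E'
from plan import *
plan((522,209.6,142),0,.506,"over jig")
E
```

```text
t: 4.42
ee_pos: [529.2, -163.1, 1.6]
ee_rot: [-0.093, 0.996, 0.0, 0.0]
wrist_force: [-0.9, 0.9, 2.2]
grip_width: 59.2
finger_force: 40.0
t: 5.3
ee_pos: [528.6, -163.1, 141.4]
ee_rot: [-0.093, 0.996, 0.0, -0.0]
wrist_force: [-0.2, 0.6, -1.1]
grip_width: 59.5
finger_force: 40.0
over jig [-62.9 367.4  -0.6] [-0.0471  0.5042  0.1832]
```

```bash
python3 - <<'E'
from plan import *
plan((527.4-52.7,209.8,150),-.006,.506,"hover")
E
```

```text
hover [-16.4 376.4  -8.6] [-0.0487  0.5041  0.1891]
```

Scaled: 376 mm is 0.6267, 339 mm is 0.565, 0.504 rad is 0.0802.

```bash
python3 -m inch '{"dx": [-0.0033, -0.0067, -0.0083, -0.0117, -0.0133, -0.0167, -0.02, -0.0217, -0.025, -0.0267], "dy": [0.0633, 0.125, 0.1883, 0.25, 0.3133, 0.3767, 0.44, 0.5017, 0.565, 0.6267], "dz": [-0.015, -0.015, -0.015, -0.015, -0.015, -0.015, -0.015, -0.015, -0.015, -0.015], "rx": [-0.0008, -0.0016, -0.0024, -0.0032, -0.0038, -0.0048, -0.0054, -0.0062, -0.007, -0.0078], "ry": [0.008, 0.0159, 0.0239, 0.0318, 0.0398, 0.0477, 0.0562, 0.0641, 0.0723, 0.0802], "rz": [0.003, 0.006, 0.0091, 0.0121, 0.0151, 0.018, 0.021, 0.024, 0.0271, 0.0301]}'; python3 -m inch '{"dx": [0, 0, 0], "dy": [0, 0, 0], "dz": [0, 0, 0], "rx": [0, 0, 0], "ry": [0, 0, 0], "rz": [0, 0, 0]}'; python3 - <<'E'
from plan import *
plan((527.4-52.7,209.8,88.2+25),-.006,.506,"prehover")
plan((527.4-52.7,209.8,88.2),-.006,.506,"d60")
f=cams.grab_frame("scene");i=f["color"][255:345,320:420]
j=cams.grab_frame("top")["color"][195:275,190:270]
cv2.imwrite("pics/b.png",np.hstack([cv2.resize(i,(480,432),interpolation=2),cv2.resize(j,(320,432),interpolation=2)])[...,::-1])
E
```

```text
t: 6.55
ee_pos: [474.0, 210.2, 148.8]
ee_rot: [0.003, 0.968, 0.0, -0.252]
wrist_force: [0.6, -0.1, -1.3]
grip_width: 59.1
finger_force: 40.0
t: 6.92
ee_pos: [474.7, 208.1, 150.3]
ee_rot: [0.003, 0.968, 0.001, -0.25]
wrist_force: [0.6, 0.0, -1.0]
grip_width: 59.6
finger_force: 40.0
prehover [-18.    1.7  32.5] [ 0.0001  0.0001 -0.001 ]
d60 [-30.1   1.7  54.4] [ 0.0001  0.0001 -0.001 ]
```

View pics/b.png

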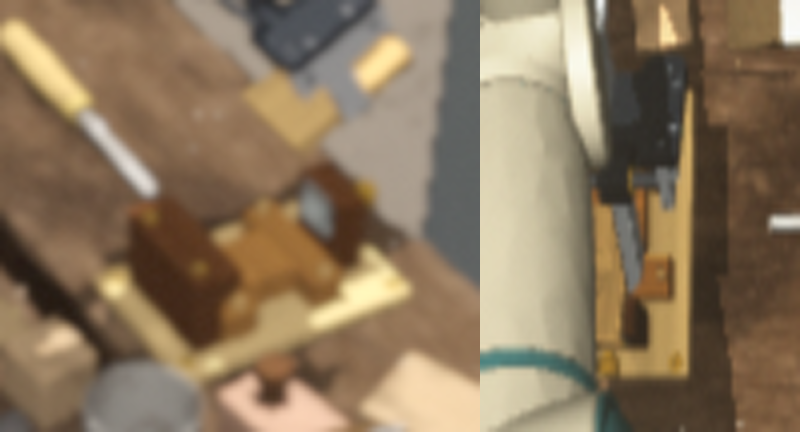

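The left half shows the panel held at (300,110), far end down, above the post (335,215). The jig is clear. I'll lower to the entry line.

```bash
python3 -m inch '{"dx": [-0.015, -0.03, -0.04, -0.05, -0.05, -0.05], "dy": [0.0025, 0.0025, 0.0025, 0.0025, 0.0025, 0.0025], "dz": [0.0267, 0.0533, 0.0733, 0.09, 0.09, 0.09], "rx": [0, 0, 0, 0, 0, 0], "ry": [0, 0, 0, 0, 0, 0], "rz": [0, 0, 0, 0, 0, 0]}'; python3 - <<'E'
from plan import *
for i in range(3):plan((527.4-52.7,209.8,88.2),-.006,.506,"d60")
plan((527.4-.2,209.8,59.2),-.006,.506,"d0")
E
```

```text
t: 7.78
ee_pos: [475.2, 210.8, 88.9]
ee_rot: [0.003, 0.968, 0.001, -0.25]
wrist_force: [-0.2, 0.2, -1.0]
grip_width: 59.5
finger_force: 40.0
d60 [ 0.1 -1.   0.9] [0.0003 0.0008 0.0003]
d60 [ 0.1 -1.   0.9] [0.0003 0.0008 0.0003]
d60 [ 0.1 -1.   0.9] [0.0003 0.0008 0.0003]
d0 [-59.8  -0.7   0.8] [0.0003 0.0008 0.0003]
```

Scaled: -48 mm is -0.08, -40 mm is -0.0667.

```bash
python3 -m inch '{"dx": [-0.025, -0.05, -0.0667, -0.08, -0.08, -0.08], "dy": [-0.0008, -0.0008, -0.0008, -0.0008, -0.0008, -0.0008], "dz": [0.0008, 0.0008, 0.0008, 0.0008, 0.0008, 0.0008], "rx": [0, 0, 0, 0, 0, 0], "ry": [0, 0, 0, 0, 0, 0], "rz": [0, 0, 0, 0, 0, 0]}';python3 -m inch '{"dx": [-0.005, -0.01, -0.0133, -0.0133], "dy": [0, 0, 0, 0], "dz": [0, 0, 0, 0], "rx": [0, 0, 0, 0], "ry": [0, 0, 0, 0], "rz": [0, 0, 0, 0]}'; python3 - <<'E'
from plan import *
plan((527.4-.2,209.8,59.2),-.006,.506,"d0")
E
```

```text
t: 8.52
ee_pos: [516.5, 209.9, 65.1]
ee_rot: [0.003, 0.968, 0.001, -0.25]
wrist_force: [0.2, 0.1, -0.8]
grip_width: 59.3
finger_force: 40.0
t: 9.02
ee_pos: [523.8, 209.9, 61.0]
ee_rot: [0.003, 0.968, 0.001, -0.25]
wrist_force: [-1.0, -1.3, -0.2]
grip_width: 60.0
finger_force: 40.0
d0 [-3.8 -0.1 -0. ] [0.0002 0.0003 0.0002]
```

```bash
python3 -m inch '{"dx": [-0.0033, -0.0067, -0.0067], "dy": [0, 0, 0], "dz": [0, 0, 0], "rx": [0, 0, 0], "ry": [0, 0, 0], "rz": [0, 0, 0]}'; python3 -m inch '{"dx": [-0.0017, -0.0017], "dy": [0, 0], "dz": [-0.0005, -0.0005], "rx": [0, 0], "ry": [0, 0], "rz": [0, 0]}';  python3 -m inch '{"dx": [-0.0017, -0.0017], "dy": [0, 0], "dz": [-0.0005, -0.0005], "rx": [0, 0], "ry": [0, 0], "rz": [0, 0]}'
```

```text
t: 9.4
ee_pos: [527.4, 209.8, 59.1]
ee_rot: [0.003, 0.968, 0.001, -0.25]
wrist_force: [0.2, 0.2, -0.8]
grip_width: 59.6
finger_force: 40.0
t: 9.65
ee_pos: [528.4, 209.9, 59.0]
ee_rot: [0.003, 0.968, 0.001, -0.25]
wrist_force: [-0.5, 1.0, -0.3]
grip_width: 59.8
finger_force: 40.0
t: 9.9
ee_pos: [529.2, 209.8, 58.7]
ee_rot: [0.003, 0.968, 0.001, -0.25]
wrist_force: [-1.0, 0.7, -0.8]
grip_width: 59.7
finger_force: 40.0
```

Scaled: -0.9 mm is -0.0015, -0.5 mm is -0.0008.

```bash
for i in 1; do python3 -m inch '{"dx": [-0.0015, -0.0015], "dy": [0, 0], "dz": [-0.0008, -0.0008], "rx": [0, 0], "ry": [0, 0], "rz": [0, 0]}'; python3 -m inch '{"dx": [-0.0015, -0.0015], "dy": [0, 0], "dz": [-0.0008, -0.0008], "rx": [0, 0], "ry": [0, 0], "rz": [0, 0]}'; python3 -m inch '{"dx": [-0.0015, -0.0015], "dy": [0, 0], "dz": [-0.0008, -0.0008], "rx": [0, 0], "ry": [0, 0], "rz": [0, 0]}'; done | grep -E "pos|wrist"
```

```text
ee_pos: [529.8, 209.8, 58.6]
wrist_force: [-1.8, 0.4, -2.1]
ee_pos: [530.0, 209.8, 58.8]
wrist_force: [-4.7, 0.3, -1.2]
ee_pos: [530.2, 209.8, 58.9]
wrist_force: [-6.6, -0.2, -2.6]
```

```bash
python3 - <<'E'
from plan import *
for th,ox in((.506,-.5),(.44,-.8),(.38,-1),(.32,-1.1),(.27,-1.2),(.2,-1),(.1,-.5),(0,0)):
    plan((527.9+ox+1.6*np.sin(th),209.8,34.3+46*np.sin(th)+1.6*np.cos(th)),-.006,th,th)
E
```

```text
0.506 [ 1.3 -0.   1.8] [-0.0002 -0.0048  0.0002]
0.44 [ 0.3 -0.   4.3] [-0.0002 -0.0708  0.0002]
0.38 [-0.6 -0.   6.6] [-0.0002 -0.1308  0.0002]
0.32 [-1.7 -0.   8.9] [-0.0002 -0.1908  0.0002]
0.27 [-2.6 -0.  10.9] [-1.000e-04 -2.408e-01  2.000e-04]
0.2 [-4.2 -0.  13.6] [-1.000e-04 -3.108e-01  2.000e-04]
0.1 [-6.7 -0.  17.3] [-1.000e-04 -4.108e-01  2.000e-04]
0 [-9.3 -0.  21.2] [-1.000e-04 -5.108e-01  3.000e-04]
```

Scaled: 11.4 mm is 0.019, -1.3 mm is -0.0022, -0.24 rad is -0.0382.

```bash
python3 -m inch '{"dx": [0.0043, 0.0027, 0.0012, -0.0007, -0.0022, -0.0022], "dy": [0, 0, 0, 0, 0, 0], "dz": [0.0037, 0.0078, 0.0117, 0.0157, 0.019, 0.019], "rx": [0, 0, 0, 0, 0, 0], "ry": [-0.0008, -0.0111, -0.0207, -0.0302, -0.0382, -0.0382], "rz": [0, 0, 0, 0, 0, 0]}'; python3 - <<'E'
from plan import *
for th,ox in((.27,-1.2),(.2,-1),(.1,-.5),(0,0)):
    plan((527.9+ox+1.6*np.sin(th),209.8,34.3+46*np.sin(th)+1.6*np.cos(th)),-.006,th,th)
print(telemetry.sense()["moment"])
E
```

```text
t: 11.4
ee_pos: [528.1, 209.9, 49.0]
ee_rot: [0.003, 0.991, 0.001, -0.131]
wrist_force: [-1.6, -0.3, -1.6]
grip_width: 59.3
finger_force: 40.0
0.27 [ 0.7 -0.2  1.1] [0.0004 0.0066 0.0006]
0.2 [-0.2 -0.2  4.1] [ 0.0004 -0.0634  0.0006]
0.1 [-1.7 -0.2  8.4] [ 0.0004 -0.1634  0.0006]
0 [-3.2 -0.2 12.7] [ 0.0004 -0.2634  0.0006]
[ 0.1040052  0.0698053 -0.0221577]
```

Scaled: 4 mm is 0.0067, 2.5 mm is 0.0042, -0.07 rad is -0.0111.

```bash
python3 -m inch '{"dx": [0.0005, -0.0003, -0.0003], "dy": [0, 0, 0], "dz": [0.0042, 0.0067, 0.0067], "rx": [0, 0, 0], "ry": [-0.0056, -0.0111, -0.0111], "rz": [0, 0, 0]}' - 60; python3 -m inch '{"dx": [-0.0013, -0.0025, -0.0025], "dy": [0, 0, 0], "dz": [0.0037, 0.0072, 0.0072], "rx": [0, 0, 0], "ry": [-0.008, -0.0159, -0.0159], "rz": [0, 0, 0]}'; python3 - <<'E'
from plan import *
plan((527.9,209.8,35.6),-.006,0,"flat"); print(telemetry.sense()["moment"])
E
```

```text
t: 11.78
ee_pos: [528.3, 210.0, 45.3]
ee_rot: [0.003, 0.995, 0.001, -0.097]
wrist_force: [-0.7, -1.1, 4.9]
grip_width: 59.8
finger_force: 60.0
t: 12.15
ee_pos: [528.6, 210.0, 40.0]
ee_rot: [0.003, 0.999, 0.0, -0.047]
wrist_force: [-0.2, 1.4, -0.2]
grip_width: 59.2
finger_force: 60.0
flat [ 0.3 -0.2  4.5] [ 0.0006 -0.0943  0.0002]
[-0.04410028 -0.02470662 -0.03433361]
```

Scaled: 6.5 mm is 0.0108, 5.5 mm is 0.0092, -0.095 rad is -0.0151.

```bash
python3 -m inch '{"dx": [0.0003, 0.0005, 0.0005, 0.0005, 0.0005], "dy": [0, 0, 0, 0, 0], "dz": [0.0038, 0.0075, 0.0092, 0.0108, 0.0108], "rx": [0, 0, 0, 0, 0], "ry": [-0.008, -0.0151, -0.0151, -0.0151, -0.0151], "rz": [0, 0, 0, 0, 0]}'; python3 - <<'E'
from plan import *
plan((527.9,209.8,35.6),-.006,0,"flat"); print(telemetry.sense()["moment"])
f=cams.grab_frame("scene");i=f["color"][255:345,320:420]
cv2.imwrite("pics/d.png",cv2.resize(i,(660,594),interpolation=2)[...,::-1])
E
```

```text
t: 12.78
ee_pos: [527.9, 210.0, 35.6]
ee_rot: [0.003, 1.0, 0.0, -0.0]
wrist_force: [-3.9, -0.5, 15.1]
grip_width: 59.4
finger_force: 60.0
flat [-0.  -0.2 -0. ] [ 0.0006 -0.0006 -0.    ]
[-0.23116292  0.84942659  0.0990976 ]
```

View pics/d.png

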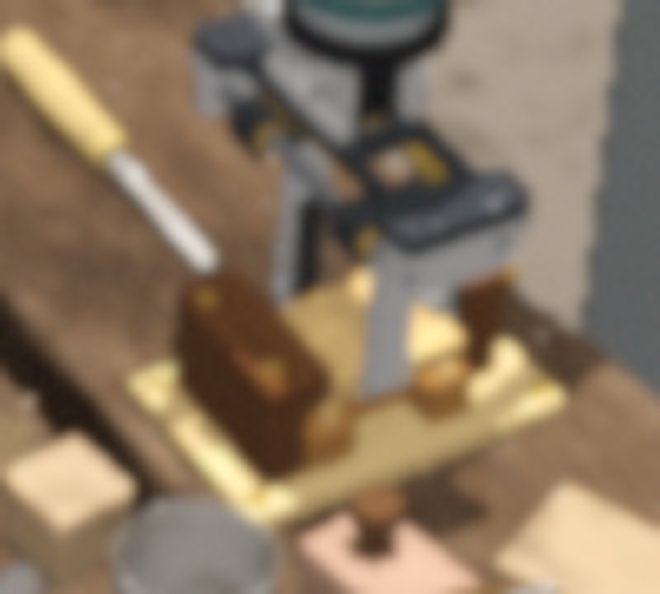

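The panel looks flat between the pins (440,380), under the cleat (255,380) and up to the post (485,310). I'll release and check from above.

Scaled: -2 mm is -0.0033.

```bash
python3 -m inch '{"dx": [0, 0, 0], "dy": [0, 0, 0], "dz": [-0.0033, -0.0033, -0.0033], "rx": [0, 0, 0], "ry": [0, 0, 0], "rz": [0, 0, 0]}' 76; python3 -m inch '{"dx": [0, 0, 0, 0.1, 0.2, 0.2667, 0.2667], "dy": [0, 0, 0, 0, 0, 0, 0], "dz": [-0.05, -0.1333, -0.2167, -0.2667, -0.2667, -0.2667, -0.2667], "rx": [0, 0, 0, 0, 0, 0, 0], "ry": [0, 0, 0, 0, 0, 0, 0], "rz": [0, 0, 0, 0, 0, 0, 0]}'; python3 - <<'E'
from fit import *
import cv2
W=np.mean([cloud(cams.grab_frame("scene")) for _ in range(4)],0)
i=F["scene"]["color"][265:335,335:415]
cv2.imwrite("pics/e.png",cv2.resize(i,(685,600),interpolation=2)[...,::-1])
# heights from scene depth by jig x
J=(W-[527.4,209.8,0])
# scene calib offset: report height by x within |y|<22
m=(abs(J[...,1])<18)&(J[...,2]>20)
for x in range(-50,40,8):
    k=m&(abs(J[...,0]-x)<4); print(x,k.sum(),np.median(J[k][:,2]).round(1) if k.any() else 0)
E
```

```text
t: 13.2
ee_pos: [527.2, 209.8, 34.9]
ee_rot: [0.003, 1.0, 0.0, -0.001]
wrist_force: [-0.5, -0.7, 0.6]
grip_width: 76.0
finger_force: 0.0
t: 14.08
ee_pos: [364.0, 210.5, 195.5]
ee_rot: [0.002, 1.0, 0.0, -0.001]
wrist_force: [1.0, 1.1, 0.7]
grip_width: 76.1
finger_force: 0.0
-50 46 59.6
-42 24 48.6
-34 22 47.7
-26 20 47.2
-18 16 48.4
-10 18 48.6
-2 22 48.2
6 20 48.3
14 8 48.9
22 0 0
30 11 71.6
38 18 72.4
```

View pics/e.png

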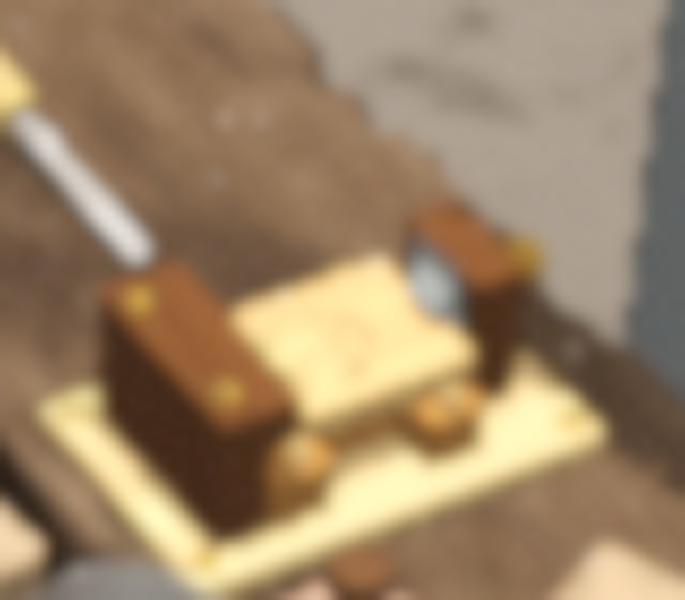

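The panel lies flat (350,330), the steel bolt nose at (435,285) is out over its end, and the height profile is level. Next is the grip and tug.

Scaled: -155 mm is -0.2583, -110 mm is -0.1833.

```bash
python3 - <<'E'
from plan import *
plan((521.9,209.9,110),-.006,0,"above")
E
python3 -m inch '{"dx": [-0.1, -0.1833, -0.2583, -0.2583, -0.2583, -0.2583, -0.2583], "dy": [0, 0, 0, 0, 0, 0, 0], "dz": [0, 0, 0.0333, 0.1, 0.1417, 0.1417, 0.1417], "rx": [0, 0, 0, 0, 0, 0, 0], "ry": [0, 0, 0, 0, 0, 0, 0], "rz": [0, 0, 0, 0, 0, 0, 0]}'; python3 - <<'E'
from plan import *
plan((521.9,209.9,31),-.006,0,"grip")
E
```

```text
above [-1.537e+02  1.000e-01  8.500e+01] [ 0.0001 -0.0007 -0.0007]
t: 15.25
ee_pos: [523.1, 210.0, 110.9]
ee_rot: [0.003, 1.0, 0.0, 0.0]
wrist_force: [0.3, -0.5, -0.2]
grip_width: 76.0
finger_force: 0.0
grip [ 1.3 -0.1 79.9] [ 0.0006  0.0007 -0.0003]
```

Scaled: 79 mm is 0.1317, 75 mm is 0.125.

```bash
python3 -m inch '{"dx": [0.0017, 0.0017, 0.0017, 0.0017, 0.0017], "dy": [0, 0, 0, 0, 0], "dz": [0.0667, 0.1083, 0.125, 0.1317, 0.1317], "rx": [0, 0, 0, 0, 0], "ry": [0, 0, 0, 0, 0], "rz": [0, 0, 0, 0, 0]}' 76;  python3 -m inch '{"dx": [0, 0, 0, 0, 0], "dy": [0, 0, 0, 0, 0], "dz": [0, 0, 0, 0, 0], "rx": [0, 0, 0, 0, 0], "ry": [0, 0, 0, 0, 0], "rz": [0, 0, 0, 0, 0]}' 50 50; python3 -m inch '{"dx": [0, 0, 0, 0, 0], "dy": [0, 0, 0, 0, 0], "dz": [-0.0017, -0.0033, -0.005, -0.0067, -0.0067], "rx": [0, 0, 0, 0, 0], "ry": [0, 0.0016, 0.0032, 0.004, 0.004], "rz": [0, 0, 0, 0, 0]}'
```

```text
t: 15.88
ee_pos: [521.8, 210.2, 32.3]
ee_rot: [0.003, 1.0, 0.0, 0.001]
wrist_force: [0.2, 0.1, 0.5]
grip_width: 76.0
finger_force: 0.0
t: 16.5
ee_pos: [521.4, 210.1, 32.0]
ee_rot: [0.003, 1.0, 0.0, 0.0]
wrist_force: [-1.1, -0.3, 6.2]
grip_width: 59.4
finger_force: 50.0
t: 17.12
ee_pos: [520.5, 209.8, 34.3]
ee_rot: [0.003, 1.0, 0.0, -0.013]
wrist_force: [0.5, 0.2, -8.7]
grip_width: 59.8
finger_force: 50.0
```

Scaled: -2 mm is -0.0033, -1 mm is -0.0017, 0.015 rad is 0.0024.

```bash
python3 -m inch '{"dx": [0, 0, 0, 0, 0], "dy": [0, 0, 0, 0, 0], "dz": [-0.0017, -0.0033, -0.0033, -0.0033, -0.0033], "rx": [0, 0, 0, 0, 0], "ry": [0.0016, 0.0024, 0.0024, 0.0024, 0.0024], "rz": [0, 0, 0, 0, 0]}'; python3 -m inch '{"dx": [0, 0, 0, 0, 0, 0], "dy": [0, 0, 0, 0, 0, 0], "dz": [0.0033, 0.0067, 0.01, 0.0117, 0.0117, 0.0117], "rx": [0, 0, 0, 0, 0, 0], "ry": [-0.0024, -0.0048, -0.0064, -0.0064, -0.0064, -0.0064], "rz": [0, 0, 0, 0, 0, 0]}'; python3 - <<'E'
from plan import *
plan((521.6,209.9,31.9),-.006,0,"flat")
E
```

```text
t: 17.75
ee_pos: [520.1, 209.8, 35.0]
ee_rot: [0.003, 1.0, -0.0, -0.022]
wrist_force: [3.4, 1.3, -26.6]
grip_width: 59.4
finger_force: 50.0
t: 18.5
ee_pos: [521.7, 210.2, 32.3]
ee_rot: [0.003, 1.0, 0.0, 0.001]
wrist_force: [-0.6, -0.4, 6.8]
grip_width: 59.4
finger_force: 50.0
flat [ 0.1 -0.3  0.4] [0.0009 0.0022 0.0002]
```

The bolt held a pull of about 26 N, and the panel is back on the bed. I'll release and check.

The rows are not in the units I measure in: shifts go in shares of 600 mm and turns go in shares of 2 pi rad. I convert before sending: -160 mm is -0.2667, 120 mm is 0.2.

```bash
python3 -m inch '{"dx": [0, 0, 0, 0], "dy": [0, 0, 0, 0], "dz": [0, 0, 0, 0], "rx": [0, 0, 0, 0], "ry": [0, 0, 0, 0], "rz": [0, 0, 0, 0]}' 76; python3 -m inch '{"dx": [0, 0, 0, 0.1, 0.2, 0.2667, 0.2667], "dy": [0, 0, 0, 0, 0, 0, 0], "dz": [-0.0417, -0.1333, -0.2167, -0.2667, -0.2667, -0.2667, -0.2667], "rx": [0, 0, 0, 0, 0, 0, 0], "ry": [0, 0, 0, 0, 0, 0, 0], "rz": [0, 0, 0, 0, 0, 0, 0]}'; python3 - <<'E'
from fit import *
W=np.mean([cloud(cams.grab_frame("scene")) for _ in range(4)],0)
cv2.imwrite("pics/g.png",cv2.resize(F["scene"]["color"][265:335,335:415],(685,600),interpolation=2)[...,::-1])
J=(W-[527.4,209.8,0]); m=(abs(J[...,1])<18)&(J[...,2]>20)
for x in range(-42,20,8):
    k=m&(abs(J[...,0]-x)<4); print(x,np.median(J[k][:,2]).round(1))
E
```

```text
t: 19.0
ee_pos: [520.6, 209.9, 30.2]
ee_rot: [0.003, 1.0, 0.0, -0.0]
wrist_force: [-0.8, 0.0, 0.2]
grip_width: 76.0
finger_force: 0.0
t: 19.88
ee_pos: [357.7, 210.5, 190.6]
ee_rot: [0.002, 1.0, 0.0, -0.001]
wrist_force: [1.0, 0.2, -1.2]
grip_width: 75.6
finger_force: 0.0
-42 48.1
-34 48.1
-26 47.6
-18 47.9
-10 49.2
-2 49.4
6 48.4
14 48.7
```

View pics/g.png

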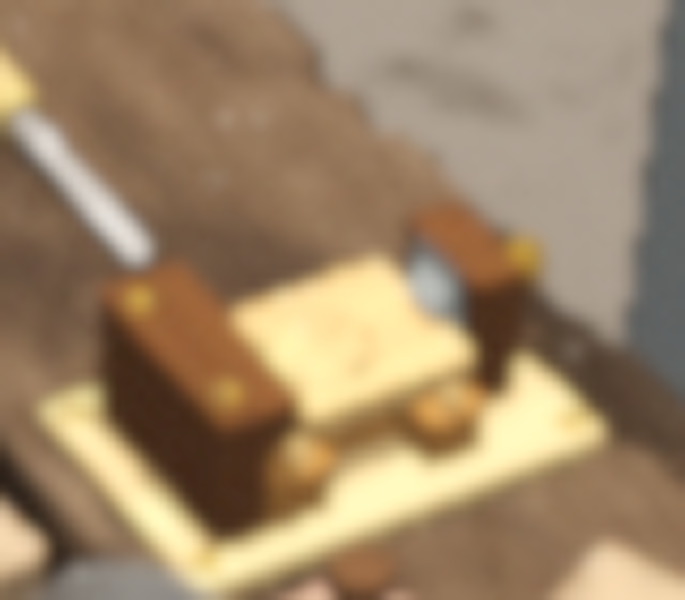

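The panel is still flat (350,330) with the bolt nose (435,285) over its end. I'm handing in the job.

```bash
python3 -c "
from cell import job
print(job.sign_off())"
```

```text
the job is handed in; nothing more can be done
None
```

The panel is in the jig, rosette up, flat and latched: the bolt held when I tugged it up with about 26 N, and I handed the job in at about 20 s on the robot's clock, though the sign-off gave no verdict.

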